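# Unhang the keypad guard and hold down the green reset key

### The job

The press goes back into service: take the yellow guard plate off the two keyhole screws of the blue console without forcing it, and lay it flat in the grey steel tray, fin side up, without dropping it. Then press the green membrane key firmly, by feel, to about 20 N, and keep it pressed for a full second; its overlay cracks if you lean on it harder than 35 N. Do not press the red or the blue key, and leave everything else on the bench where it is.

Things in the scene. Friction and masses are not known exactly. Their poses are not given: they have to be found in the camera images.
- console: fixed blue desk console, 240 deep, 280 wide, 178 high. Origin: centre of underside; x front (robot side) to back, z up. Its panel slopes 35 degrees up and away from the robot, from x -120, z 45 to x 70, z 178: panel 'up' is (0.819, 0, 0.574), normal (-0.574, 0, 0.819). Beside the guard a red stop mushroom (35 proud, y -112) and lamps (12 proud, y 112); flat display above
- screw_left (a point): centre of the top of the left (console +y) screw head, fixed to the panel. Head 15 diameter x 4 thick, its top 15.5 above the panel, on a neck 5 in diameter; axis along the panel normal. Its frame is the console's frame
- screw_right (a point): the same for the right (console -y) screw, 112 from the left one
- guard: loose yellow plate, 98 to 196 g, hung over the keys: 92 (x) x 150 (y), 4 thick, on 4 feet 5 high, so the plate spans z 5 to 9. Origin: centre, at the feet's underside; z out on the fin side, x up the panel while hung, y left. Black fin grip on it: 50 long (x -31 to 19), 14 thick (y -7 to 7), top at z 49
- guard_grip (a point): point on the fin's middle plane to grip it at: guard frame x -6, y 0, z 38 (11 below the fin's top, 29 above the plate). Its frame is the guard's frame
- tray: fixed open sheet-steel tray, 220 (x) x 170 (y), 28 high, walls and floor 4 thick. Origin: centre of its underside, z up
- key_green (a joint): travel of the green membrane key into the panel, in m, 0 free; too small to be read reliably. Near-travelless: it does not move below 4 N, then yields only 1 mm per 30 N; the switch closes at 0.00035 (a firm 15 N push) and the overlay cracks above 35 N. So press square to the panel, slowly, by feel, to about 22 N. It springs back
- key_green_top (a point): centre of the face of the green key: a square pad 26 x 26, 3 above the panel. Its frame: z panel normal, x up the panel, y left. The three keys lie in one level row 46 apart, 46 further down the panel than the screws; green, red and blue change places from start to start; the guard hides them at first
- key_red_top (a point): the same for the red key, which must not be pressed
- key_blue_top (a point): the same for the blue key, which must not be pressed
- key_red (a joint): travel of the red key, m, same behaviour
- key_blue (a joint): travel of the blue key, m, same behaviour
- board: fixed round wooden board, 200 diameter, 18 high, with the cartridge and two glue bottles on it; tray and board stand left and right of the console, either way round. Origin: centre of its underside
- cartridge: loose white sealant cartridge with nozzle, 48 diameter, 150 high, upright on the board. Origin: centre of its underside
- glue_dark: loose black glue bottle, 44 diameter, 120 high, upright on the board. Origin: centre of its underside
- glue_amber: loose amber glue bottle, 40 diameter, 100 high, upright on the board. Origin: centre of its underside
- tape: loose cardboard tape core lying flat right of the console's back, 90 diameter, 48 high. Origin: centre of its underside
- hammer: loose hammer lying on the bench at the far right, handle to its -x. Origin: at its underside
- screwdriver: loose red screwdriver lying on the bench, left behind the console, handle to its -x. Origin: at its underside
- jar: loose clear jar with blue lid, 70 diameter, 80 high, left of the console's back. Origin: centre of its underside
- guard_hole_left (a point): centre of the left keyhole's round part, 22 wide, guard frame x 10, y 56, z 9 (the right one at y -56). From it a slot 10 wide runs to x 31. While hung the screw necks sit in the slots' tops, at x 28, and the heads hold the plate. Slid 18 up the panel the heads stand in the wide holes (3.5 play all round) and the plate comes off along the panel normal
Not all that is in view belongs to the job. There is more than one size of the guard; the job needs the larger.

How it is judged:
By the outcome, as a careful person would: the job done as asked, in the order asked, and still so for the second after the job is handed in, with the robot touching nothing.
It also fails if it takes over 66 s, if anything falls off the work surface, if the arm or the gripper's body presses on something with over 40 N, if the wrist force passes 120 N, or if a joint passes its speed limit or range.

### The arm

A 6-joint arm with a two-finger parallel gripper is mounted at the origin on the work surface. World frame = base frame: x ahead of the robot, y to its left, z up, the work surface at z = 0. Lengths are in mm, angles in rad, forces in N, time in s.
With the tool pointing down it reaches from about 350 to 850 mm from the base axis. Payload 8.1 kg.
Tool frame: the origin (TCP) lies between the finger pads; the fingertips stand 25 mm ahead of it and the grasp point (between the pads) lies 6 mm ahead of it; z points along the fingers, y is the line along which they close (so a half turn about z gives the same grasp; the last joint's range is limited). The gripper opens to 93 mm and grips with 3 to 60 N. Pads are 15 mm wide; open, the fingers measure 128 mm over their backs; the gripper's body (75 mm by 188 mm) begins 65 mm behind the grasp point.
Start: joints at [-1.224, 0.13, 1.488, -0, 1.523, -0.085], TCP at [251.124, -544.924, 243.635] pointing down, gripper open.
Joint ranges: [-2.96, 2.96], [-0.89, 2.26], [0.02, 2.5], [-1.34, 4.48], [0, 2.73], [-2.66, 2.66]. Speed limits (rad/s): [2.39, 2.39, 2.79, 3.14, 3.14, 3.14].

### API

Orientations are given as [roll, pitch, yaw] about the fixed x, y, z axes, in that order (R = Rz(yaw) Ry(pitch) Rx(roll)).
In Python, from rig import arm, vision, models gives the robot as it stands. Calls block until the motion is done:
- arm.reach(position, orientation): joint-space move of the TCP to a pose.
- arm.servo_line(position, orientation=None, rate=150): straight line of the TCP; orientation=None keeps the orientation; rate is the mean speed in mm/s.
- arm.set_joints(angles): joint-space move.
- arm.let_go() and arm.grasp(): open the fingers fully, or close them until they stop; the grip force is fixed at half the most.
- arm.hold(seconds).
- arm.ik(position, orientation): joint angles nearest the present ones, or None.
- arm.sense(): the state.
- vision.read_camera(name): name is "side" or "top" or "wrist"; returns the picture (384x512x3 uint8, red, green, blue); there is no depth.
- vision.camera_params(name): a dict with "mtx" (3x3 intrinsics, pixels), "R" (3x3) and "t" (3): a world point X has camera coordinates R X + t. Camera axes: x right, y down, z forward; pixel columns grow to the right and rows downward; lengths in mm; the calibration is good to about 2 mm. A picture is of the moment at which its call begins: read the wrist's pose just before it. camera_params takes no time and is no camera call; for the wrist camera it gives the pose at the moment of the call.
A pose or a line that the arm cannot do raises arm.MotionError and nothing moves.
- arm.hand_in(): hands the job in; it is judged then, once.
Trained networks look in the newest picture that a camera, given by its name, has taken for a name from the list of things; names that differ only in an ending like _2 or _b are one class to them, and where a whole thing is asked for, a point or a joint stands for the part that bears it (a point fixed in the world has none). Each returns a list of dicts, best first, with "score" (0 to 1); they miss things now and then, are a little off and sometimes report something else, mostly with a low value. They report only what shows in the picture. A call takes as long as a camera call. They do not tell look-alikes from the thing itself.
- models.find_in(camera, thing): "pixel" ([column, row] in pixels, amid what is visible of it).
- models.silhouettes(camera, thing): "pixels" (384x512 bool, what is visible of it) and "pixel" ([column, row] in pixels, amid what is visible of it).
- models.tip_of(camera, thing): "pixel" ([column, row] in pixels: a listed point, or the origin of a listed thing).
The state is a dict: "time": time; "joints": joint angles; "qvel": joint speeds; "joint_efforts": joint torques, N m; "tcp_pos": TCP position; "tool_rot": TCP orientation; "force": force on the tool from outside, world axes, zero at the start; "moment": the same for the moment, N m; "opening": finger opening in mm; "grasp_force": force on a finger pad.
Only numpy, scipy, OpenCV 4.12 (cv2) and the standard library are available. Lean on these libraries where they do the work, as an engineer would, in place of code of your own. Each camera call takes 0.05 s, during which the arm holds its last target. There are 200 camera calls.

## Working session

There is one attempt and no reset: what is moved stays moved. The work goes in short steps, each a Python script; the robot and the scene stay as the last script left them, time stands still between calls to the robot, and variables do not carry over. Pictures are saved under pics/ and viewed, at most 10 in all, crops included, and the job is handed in when it is done.

```bash
ls; mkdir -p pics; cat > h.py <<'E'
import numpy as np, cv2
from rig import arm, vision, models
from scipy.spatial.transform import Rotation as Ro
def save(im,n,crop=None,s=1):
    if crop: im=im[crop[1]:crop[3],crop[0]:crop[2]]
    cv2.imwrite('pics/'+n+'.png',cv2.resize(im[...,::-1],None,fx=s,fy=s,interpolation=cv2.INTER_CUBIC))
def proj(c,X):
    P=c if isinstance(c,dict) else vision.camera_params(c)
    x=np.asarray(P['mtx'])@(np.asarray(P['R'])@np.asarray(X,float)+np.asarray(P['t']).ravel()); return x[:2]/x[2]
def ray(P,px):
    R=np.asarray(P['R']);t=np.asarray(P['t']).ravel()
    d=R.T@np.linalg.solve(np.asarray(P['mtx']),[px[0],px[1],1]); return -R.T@t,d/np.linalg.norm(d)
def tri(obs):
    A=np.zeros((3,3));b=np.zeros(3);L=[ray(P,p) for P,p in obs]
    for o,d in L:
        M=np.eye(3)-np.outer(d,d);A+=M;b+=M@o
    X=np.linalg.solve(A,b); return X,[float(np.linalg.norm((np.eye(3)-np.outer(d,d))@(X-o))) for o,d in L]
def plane(P,px,z):
    o,d=ray(P,px); return o+d*(z-o[2])/d[2]
E
python3 - <<'E'
from h import *
ims=[vision.read_camera(c) for c in('side','top')]
save(np.vstack(ims),'a',None,0.78)
for c in('side','top'):
    P=vision.camera_params(c);print(c,np.round(-np.asarray(P['R']).T@np.asarray(P['t']).ravel()),np.asarray(P['mtx'])[0,0])
    for n in('console','guard','screw_left','screw_right','guard_grip','guard_hole_left','tray','board'):
        print(c,n,[(np.round(d['pixel'],1).tolist(),round(d['score'],2)) for d in models.tip_of(c,n)][:4])
E
```

```text
pics
side [ 348. 1471.  957.] 491.0579319558556
side console [([231.9, 224.5], 0.88), ([282.4, 280.6], 0.53)]
side guard [([301.4, 228.7], 0.76), ([240.2, 199.5], 0.66)]
side screw_left [([237.5, 196.1], 0.81)]
side screw_right [([242.5, 183.3], 0.79)]
side guard_grip [([247.9, 192.9], 0.89)]
side guard_hole_left [([236.5, 203.1], 0.71), ([302.0, 231.7], 0.64), ([235.4, 222.5], 0.6)]
side tray [([297.3, 184.3], 0.72), ([198.5, 307.4], 0.65)]
side board [([274.0, 298.7], 0.61)]
top [ 445.  -53. 1487.] 445.13461796607504
top console [([252.8, 174.9], 0.72)]
top guard [([248.8, 181.8], 0.97), ([239.8, 250.5], 0.58)]
top screw_left [([236.2, 174.1], 0.75)]
top screw_right [([266.3, 177.0], 0.94)]
top guard_grip [([248.1, 190.2], 0.87), ([238.1, 249.9], 0.84)]
top guard_hole_left [([229.9, 253.2], 0.8), ([232.8, 177.8], 0.78)]
top tray [([354.0, 232.6], 0.55), ([246.8, 192.8], 0.38), ([230.9, 178.2], 0.28)]
top board [([138.9, 238.2], 0.73)]
```

View pics/a.png

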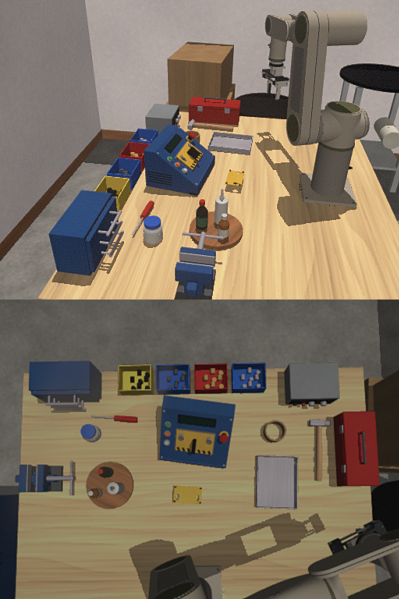

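```bash
python3 - <<'E'
from h import *
S=vision.camera_params('side');T=vision.camera_params('top')
for n,a,b in[('sl',(237.5,196.1),(236.2,174.1)),('sr',(242.5,183.3),(266.3,177)),('grip',(247.9,192.9),(248.1,190.2)),('guard',(240.2,199.5),(248.8,181.8)),('console',(231.9,224.5),(252.8,174.9)),('tray',(297.3,184.3),(354,232.6)),('g2',(301.4,228.7),(239.8,250.5))]:
    X,r=tri([(S,a),(T,b)]);print(n,X.round(1),np.round(r,1))
E
```

```text
sl [630.6  29.2 139.8] [6.3 6.3]
sr [624.7 -62.  141.9] [1.5 1.5]
grip [590.7  -5.3 135.9] [3.3 3.3]
guard [619.2  -6.9 105.9] [2.4 2.4]
console [654.5 -17.2  -7.9] [0.1 0.1]
tray [ 448.7 -350.1    5.1] [5.9 5.9]
g2 [400.8  27.3  30.6] [1.1 1.1]
```

The top picture shows two yellow guard candidates. One hangs on the console at top px (249,182), with a black fin. The other lies on the bench at (240,250). I'll go close over the hung one and confirm it in a crop that shows both.

```bash
cat >> h.py <<'E'
def frame(yaw):
    Rz=Ro.from_euler('z',yaw).as_matrix(); s,c=np.sin(np.radians(35)),np.cos(np.radians(35))
    return Rz@np.array([[c,0,-s],[0,1,0],[s,0,c]])   # columns: up, left, normal
def tool(F,flip=1):   # tool z = -normal, tool y = flip*left
    z=-F[:,2]; y=flip*F[:,1]; return Ro.from_matrix(np.c_[np.cross(y,z),y,z]).as_euler('xyz')
E
python3 - <<'E'
from h import *
T=vision.camera_params('top')
F=frame(-0.1); g=np.array([590,-5,136.])
vision.read_camera('top'); 
for fl in(1,-1):
    print(fl,[np.round(q,2) if (q:=arm.ik(list(g+F[:,2]*d),list(tool(F,fl)))) is not None else None for d in(0,150,200)])
p=g+F[:,2]*200-F[:,0]*0
for fl in (-1,1):
    try: arm.reach(list(p),list(tool(F,fl)));break
    except arm.MotionError as e: print(e)
s=arm.sense();print(fl,s['time'],np.round(s['tcp_pos']),np.round(s['joints'],2),s['force'])
P=vision.camera_params('wrist');im=vision.read_camera('wrist')
print('cam',-np.asarray(P['R']).T@np.asarray(P['t']).ravel(),P['mtx'][0][0])
tp=vision.read_camera('side')
a=cv2.resize(tp[150:262,190:350],(512,358)); save(np.vstack([im,a]),'b',None,.8)
for n in('screw_left','screw_right','guard_grip','guard','guard_hole_left'):
    print(n,[(np.round(d['pixel'],1).tolist(),round(d['score'],2)) for d in models.tip_of('wrist',n)][:3])
E
```

```text
1 [array([-0.09, -0.32,  2.23, -0.01,  0.62, -1.56]), array([-0.09, -0.77,  2.29, -0.01,  1.01, -1.56]), array([-0.09, -0.88,  2.28, -0.01,  1.13, -1.56])]
-1 [array([-0.09, -0.32,  2.23, -0.01,  0.62,  1.58]), array([-0.09, -0.77,  2.29, -0.01,  1.01,  1.58]), array([-0.09, -0.88,  2.28, -0.01,  1.13,  1.58])]
-1 3.1 [476.   6. 300.] [-0.09 -0.88  2.28 -0.01  1.13  1.58] [ 0.31686024 -0.07218884  0.10941739]
cam [451.25793763   7.8884635  453.41470869] 289.71902730244847
screw_left [([218.8, 145.8], 0.92), ([309.2, 147.3], 0.72)]
screw_right [([307.5, 149.7], 0.75)]
guard_grip [([260.7, 176.7], 0.92), ([250.5, 336.0], 0.71)]
guard [([253.0, 342.9], 0.98), ([260.6, 166.7], 0.81)]
guard_hole_left [([218.1, 162.0], 0.95), ([221.3, 349.3], 0.81)]
```

View pics/b.png

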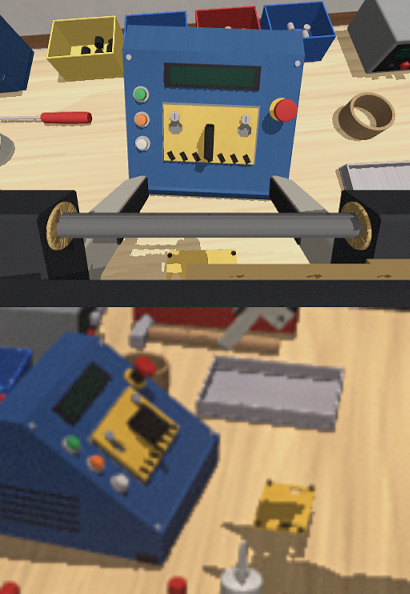

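Two guards are in view: one hung on the console (wrist picture, about (208,135)) and one lying on the bench (about (200,258)). The crop confirms that the hung one is clearly the larger, with screws, fin and keyholes, so it is the one meant. Screw heads are at wrist px (219,146) and (308,150). Next come two closer views and a pose fit.

```bash
cat > fit.py <<'E'
from h import *
from scipy.optimize import least_squares
import pickle
# frame origin: on panel midway below the screws
PT={'screw_left':(0,56,15.5),'screw_right':(0,-56,15.5),'guard_grip':(-34,0,38),'guard':(-28,0,0),'guard_hole_left':(-18,56,9)}
def fit(obs,x0=(628,-10,128,-.1)):
    def res(p):
        F=frame(p[3]);r=[]
        for n,P,px in obs: r+=list((proj(P,p[:3]+F@np.array(PT[n]))-px)*np.linalg.norm(np.asarray(P['R'])@p[:3]+np.asarray(P['t']).ravel())/P['mtx'][0][0])
        return np.array(r)
    s=least_squares(res,x0,loss='soft_l1',f_scale=2.,x_scale=[1,1,1,.01]); return s.x,res(s.x).reshape(-1,2)
def look(cam,near,names=PT,tol=25):
    P=vision.camera_params(cam);vision.read_camera(cam);o=[];F=frame(near[3])
    for n in names:
        e=proj(P,near[:3]+F@np.array(PT[n]))
        c=[d for d in models.tip_of(cam,n) if np.linalg.norm(d['pixel']-e)<tol and d['score']>.4]
        if c: o.append((n,P,np.array(min(c,key=lambda d:np.linalg.norm(d['pixel']-e))['pixel'])))
    return o
E
python3 - <<'E'
from fit import *
x=np.array([628,-10,128,-.1])
obs=look('wrist',x,tol=40);x,r=fit(obs);print(x.round(2),[o[0] for o in obs],r.round(1).tolist())
F=frame(x[3]);
for off in((-20,-35,150),(-30,35,120),(-34,0,105)):
    p=x[:3]+F@np.array(off)
    try: arm.reach(list(p),list(tool(F,-1)))
    except arm.MotionError as e: print(off,e);continue
    obs+=look('wrist',x,tol=40);x,r=fit(obs,x);print(x.round(2))
oc=look('side',x,tol=8)+look('top',x,tol=8)
print(fit(oc,x)[0].round(2),'fixed only')
for o,a in zip(obs,r):print(o[0],a.round(1))
pickle.dump((obs,x),open('obs.pkl','wb'))
s=arm.sense();print(s['time'],s['force'].round(2) if hasattr(s['force'],'round') else s['force'],s['tcp_pos'])
im=vision.read_camera('wrist')
P=vision.camera_params('wrist');im=np.ascontiguousarray(im)
for n,v in PT.items(): cv2.drawMarker(im,tuple(int(k) for k in proj(P,x[:3]+F@np.array(v))),(255,0,255),0,8)
save(im,'c')
E
```

```text
[ 6.4207e+02 -1.2490e+01  1.1975e+02 -1.1000e-01] ['screw_left', 'screw_right', 'guard_grip', 'guard', 'guard_hole_left'] [[-1.7, 2.3], [-0.4, 0.6], [0.2, 0.7], [2.0, -1.6], [0.1, -3.1]]
[ 6.4233e+02 -1.3340e+01  1.1789e+02 -1.3000e-01]
[ 6.4152e+02 -1.3850e+01  1.1892e+02 -1.4000e-01]
[ 6.4112e+02 -1.3900e+01  1.1940e+02 -1.4000e-01]
[ 6.3743e+02 -1.3280e+01  1.1859e+02 -1.8000e-01] fixed only
screw_left [-0.2  1.7]
screw_right [1.  3.1]
guard_grip [0.3 1.6]
guard [ 2.8 -0.7]
guard_hole_left [ 1.2 -3.7]
screw_left [-1.4 -0.1]
screw_right [-1.   0.5]
guard_grip [0.4 0.2]
guard [0.2 1.2]
guard_hole_left [-0.5 -1.5]
screw_left [-3.  -0.1]
screw_right [-0.9 -0.1]
guard_grip [ 1.8 -1.7]
guard [0.8 0.9]
guard_hole_left [-1.5  0.1]
screw_left [0.1 1.9]
screw_right [-1.6 -0.2]
guard_grip [ 1.2 -0.5]
guard [ 3.2 -0.3]
guard_hole_left [-2.3 -4.4]
6.4167 [ 0.06 -0.31  0.26] [553.98368991  -3.84533818 185.36462422]
```

View pics/c.png

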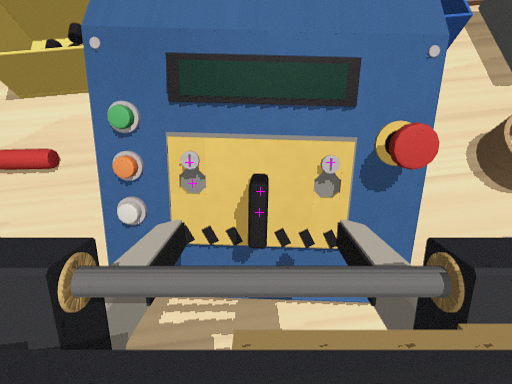

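The fitted markers sit on the screws, the fin and the keyhole (screw heads at (190,161) and (331,163), fin at (259,191)). Next: grip the fin.

```bash
python3 - <<'E'
from fit import *
obs,x=pickle.load(open('obs.pkl','rb'))
x,_=fit(obs[5:],x);print(x.round(3))
F=frame(x[3]);e=list(tool(F,-1))
pos=lambda g:list(x[:3]+F@np.array(g))
arm.reach(pos((-34,0,100)),e)
f0=np.array(arm.sense()['force'])
arm.servo_line(pos((-34,0,46)),rate=60)
s=arm.sense();print('down',F.T@(np.array(s['force'])-f0))
arm.grasp()
s=arm.sense();print('grip',s['opening'],s['grasp_force'],(F.T@(np.array(s['force'])-f0)).round(1),np.round(s['moment'],2),s['time'])
pickle.dump((x,f0),open('x.pkl','wb'))
save(vision.read_camera('wrist'),'d',(120,80,400,300),2)
E
```

```text
[ 6.40971e+02 -1.43150e+01  1.19170e+02 -1.49000e-01]
down [-0.68945816  0.08205946 -0.20996825]
grip 13.868746127037728 29.99939650297165 [-0.8 -0.2 -0.2] [0.23 0.24 0.16] 8.9667
```

View pics/d.png

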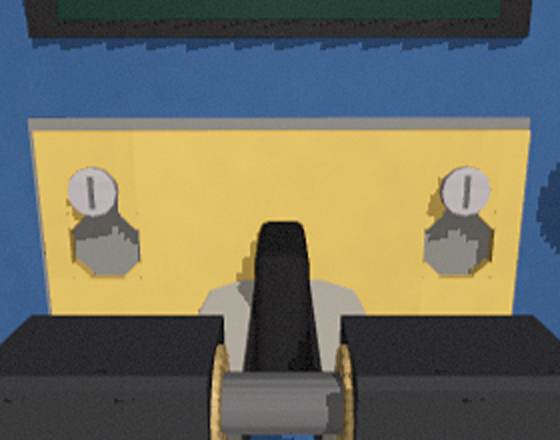

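The plate is gripped and squared, with the screw heads in the slot tops at crop (92,190) and (466,190). Next: slide up with force watched.

```bash
python3 - <<'E'
from fit import *
x,f0=pickle.load(open('x.pkl','rb'))
F=frame(x[3])
p=np.array(arm.sense()['tcp_pos']);off=np.array([0,0,0.])
def f(): return (F.T@(np.array(arm.sense()['force'])-f0)).round(1)
def go(d,rate=25):
    global off
    off=off+np.array(d);arm.servo_line(list(p+F@off),rate=rate);return f()
print(go((0,0,1.2)))
ok=True
for i in range(6):
    v=go((3,0,0));print(off,v)
    if np.abs(v).max()>8: ok=False;break
if ok: 
    v=f()
    save(vision.read_camera('wrist'),'e',(120,80,400,300),2)
s=arm.sense();print(s['time'],s['opening'])
pickle.dump((x,f0,p,off),open('p.pkl','wb'))
E
```

```text
[ 0.1 -0.3 -1.9]
[3.  0.  1.2] [-1.7 -0.4 -2.5]
[6.  0.  1.2] [-2.3 -0.2 -2.5]
[9.  0.  1.2] [-0.9  0.3 -1. ]
[12.   0.   1.2] [-3.4  0.  -1.4]
[15.   0.   1.2] [-1.2 -0.2 -2.8]
[18.   0.   1.2] [-1.2 -0.  -2.1]
10.9167 13.611074736829627
```

View pics/e.png

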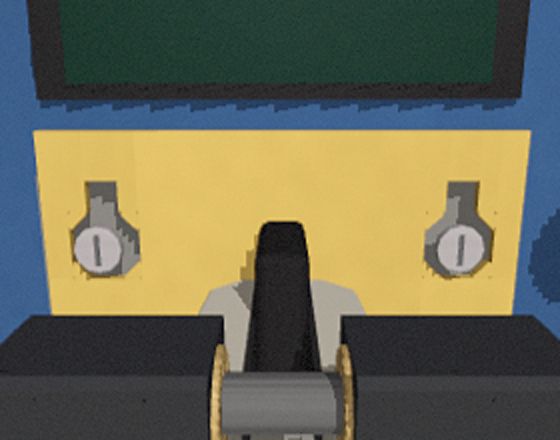

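The heads stand in the round holes (crop (97,250) and (460,250)), about 1 mm left and low. I'll correct that, lift off along the normal, and measure the tray.

```bash
python3 - <<'E'
from fit import *
from scipy.optimize import minimize
x,f0,p,off=pickle.load(open('p.pkl','rb'))
F=frame(x[3])
def f(): return (F.T@(np.array(arm.sense()['force'])-f0)).round(1)
def go(d,rate=30):
    global off
    off=off+np.array(d);arm.servo_line(list(p+F@off),rate=rate);return f()
print(go((-.8,1,0)))
for i in range(4):
    v=go((0,0,3));print(off,v)
    if np.abs(v).max()>9: raise SystemExit('stuck')
go((0,0,70),100)
s=arm.sense();print(s['time'],s['opening'],s['grasp_force'],f(),s['tcp_pos'])
arm.servo_line(list(np.array(s['tcp_pos'])+[-40,0,90]),rate=200)
box=np.array([(a*110,b*85,c) for a in(-1,1) for b in(-1,1) for c in(0,28)])
P={};M={}
for c in('top','side'):
    im=vision.read_camera(c);P[c]=vision.camera_params(c)
    if c=='top': save(im,'f',(190,130,450,300),3)
    d=[m for m in models.silhouettes(c,'tray') if np.linalg.norm(np.array(m['pixel'])-proj(P[c],(448,-350,5)))<40]
    if d: M[c]=np.asarray(d[0]['pixels']).astype(np.uint8);print(c,d[0]['score'],M[c].sum())
def iou(q,cs):
    X=Ro.from_euler('z',q[2]).apply(box)+[q[0],q[1],0];t=0
    for c in cs:
        h=cv2.convexHull(np.array([proj(P[c],k) for k in X],np.float32)).reshape(-1,2)
        z=np.zeros((384*4,512*4),np.uint8);cv2.fillConvexPoly(z,((h+.5)*64).astype(np.int32),1,shift=4)
        z=cv2.resize(z.astype(np.float32),(512,384),interpolation=cv2.INTER_AREA)
        t+=np.minimum(z,M[c]).sum()/np.maximum(z,M[c]).sum()
    return -t/len(cs)
for cs in [[c] for c in M]+[list(M)]:
    b=min((minimize(iou,(448,-350,y),args=(cs,),method='Nelder-Mead',options=dict(initial_simplex=np.array([448,-350,y])+np.array([[0,0,0],[15,0,0],[0,15,0],[0,0,.1]]))) for y in(0,-.12,.12)),key=lambda r:r.fun)
    print(cs,b.x.round(3),b.fun)
pickle.dump(b.x,open('tray.pkl','wb'))
print(arm.sense()['time'],arm.sense()['opening'])
E
```

```text
[-2.3 -0.  -2.1]
[17.2  1.   4.2] [-1.7 -0.  -2.5]
[17.2  1.   7.2] [-1.8 -0.1 -2.6]
[17.2  1.  10.2] [-1.5 -0.2 -2.2]
[17.2  1.  13.2] [-1.4 -0.2 -2.2]
13.0167 14.166845533192857 29.9991112947464 [-1.5  0.1 -1.9] [ 5.54055357e+02 -2.57173180e-01  2.14725118e+02]
top 0.64 3546
side 0.71 1352
['top'] [ 4.53664e+02 -3.48899e+02 -4.10000e-02] -0.967978298664093
['side'] [ 4.51696e+02 -3.49045e+02 -5.00000e-02] -0.9650029540061951
['top', 'side'] [ 4.52360e+02 -3.48859e+02 -4.10000e-02] -0.9648383259773254
13.8583 13.483362397957219
```

View pics/f.png

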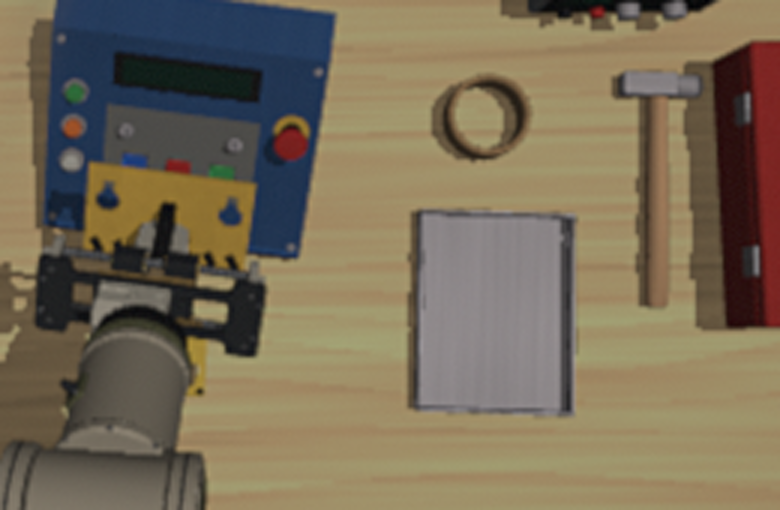

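The guard is off the screws. The keys show as blue (135,160), red (178,166) and green (221,171), so green is rightmost. The tray is clear, with its outline centred at (493,312). Next: lay the plate in the tray.

```bash
python3 - <<'E'
from fit import *
x,f0,p,off=pickle.load(open('p.pkl','rb'));t=pickle.load(open('tray.pkl','rb'))
q0=np.array(arm.sense()['joints']);best=None
for k in(1,-1):
    yaw=t[2]+k*np.pi/2; R=Ro.from_euler('xyz',[np.pi,0,yaw])
    c=np.array([t[0],t[1],0])+R.as_matrix()[:,0]*(-6)
    q=arm.ik(list(c+[0,0,150]),[np.pi,0,yaw])
    print(k,None if q is None else np.round(q,2))
    if q is not None and (best is None or np.abs(np.array(q)-q0).max()<best[0]): best=(np.abs(np.array(q)-q0).max(),c,[np.pi,0,yaw])
_,c,e=best
arm.servo_line(list(np.array(arm.sense()['tcp_pos'])+[-60,-60,30]),rate=250)
arm.reach(list(c+[0,0,170]),e)
arm.servo_line(list(c+[0,0,62]),rate=120)
arm.hold(.2)
s=arm.sense();b=np.array(s['force']);z=62
print(s['time'],s['opening'],b-f0)
while z>43:
    z-=1;arm.servo_line(list(c+[0,0,z]),rate=20)
    d=np.array(arm.sense()['force'])[2]-b[2]
    if d>3.5: break
print('contact z',z,d,arm.sense()['time'])
save(vision.read_camera('side'),'g',(240,130,400,250),4)
pickle.dump((c,e),open('pl.pkl','wb'))
E
```

```text
1 [-0.75  0.13  1.67  0.    1.35 -0.71]
-1 [-0.74  0.11  1.69 -0.    1.35  2.44]Traceback (most recent call last):
  File "<stdin>", line 11, in <module>
rig.MotionError: the arm cannot follow that straight line within its joint ranges
```

```bash
python3 - <<'E'
from fit import *
x,f0,p,off=pickle.load(open('p.pkl','rb'));t=pickle.load(open('tray.pkl','rb'))
q0=np.array(arm.sense()['joints']);best=None
for k in(1,-1):
    yaw=t[2]+k*np.pi/2; R=Ro.from_euler('xyz',[np.pi,0,yaw])
    c=np.array([t[0],t[1],0])+R.as_matrix()[:,0]*(6)*-1
    q=arm.ik(list(c+[0,0,150]),[np.pi,0,yaw])
    if best is None or np.abs(np.array(q)-q0).max()<best[0]: best=(np.abs(np.array(q)-q0).max(),c,[np.pi,0,yaw])
_,c,e=best
arm.reach(list(c+[0,0,250]),e)
arm.servo_line(list(c+[0,0,62]),rate=150)
arm.hold(.2)
s=arm.sense();b=np.array(s['force']);z=62
print(s['time'],s['opening'],b-f0)
while z>43:
    z-=1;arm.servo_line(list(c+[0,0,z]),rate=20)
    d=np.array(arm.sense()['force'])[2]-b[2]
    if d>3.5: break
print('contact z',z,d,arm.sense()['time'])
save(vision.read_camera('side'),'g',(240,130,400,250),4)
pickle.dump((c,e),open('pl.pkl','wb'))
E
```

```text
16.7833 13.8451006646054 [-0.83011632  0.92044752 -2.74264569]
contact z 47 12.843287486343232 20.5333
```

View pics/g.png

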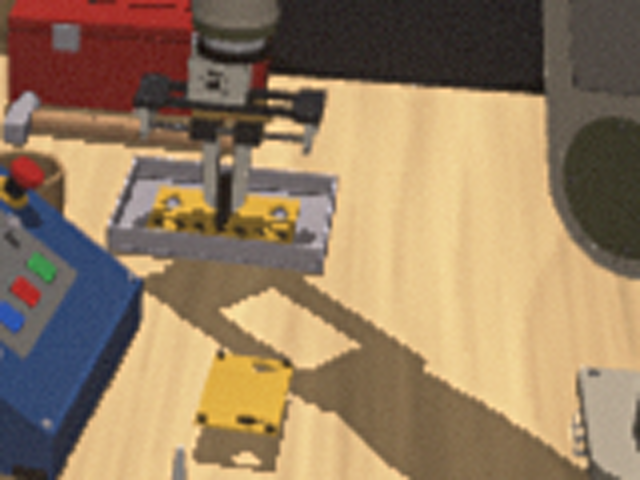

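The plate lies flat inside the tray, fin up (crop (225,210)), and contact was felt at z 47. Next: release, then look at the keys from close by.

```bash
python3 - <<'E'
from fit import *
x,f0,p,off=pickle.load(open('p.pkl','rb'));c,e=pickle.load(open('pl.pkl','rb'))
arm.servo_line(list(c+[0,0,47.6]),rate=20)
arm.let_go();arm.hold(.2)
arm.servo_line(list(c+[0,0,180]),rate=150)
s=arm.sense();print(s['time'],s['opening'],np.array(s['force'])-f0)
F=frame(x[3]);et=list(tool(F,-1))
PT.clear();PT.update({'screw_left':(0,56,15.5),'screw_right':(0,-56,15.5),'key_green_top':(-46,-46,3),'key_red_top':(-46,0,3),'key_blue_top':(-46,46,3)})
arm.reach(list(x[:3]+F@np.array((-40,-20,150.))),et)
top=vision.read_camera('top')
arm.grasp()
obs=look('wrist',x,tol=40)
arm.servo_line(list(x[:3]+F@np.array((-46,-46,100.))),rate=150)
obs+=look('wrist',x,tol=40)
y,r=fit(obs,x);print(x.round(3),y.round(3))
for o,a in zip(obs,r):print(o[0],np.round(o[2],1),a.round(1))
P=vision.camera_params('wrist');im=np.ascontiguousarray(vision.read_camera('wrist'))
for n,v in PT.items(): cv2.drawMarker(im,tuple(int(k) for k in proj(P,y[:3]+frame(y[3])@np.array(v))),(255,0,255),0,8)
save(np.vstack([im[50:300],cv2.resize(top[175:300,230:486],(512,250))]),'h')
s=arm.sense();print(s['time'],s['opening'],np.array(s['force'])-f0)
pickle.dump((y,obs),open('k.pkl','wb'))
E
```

```text
23.375 93.07255598882782 [ 0.15175651  0.62689459 -0.55551985]
[ 6.40971e+02 -1.43150e+01  1.19170e+02 -1.49000e-01] [ 6.44089e+02 -1.42360e+01  1.16319e+02 -1.32000e-01]
screw_left [180.5 147.7] [-0.7  1. ]
screw_right [298.6 145.4] [-1.4  1.5]
key_green_top [284.8 189.2] [0.5 1.5]
key_red_top [241.4 191.5] [-0.5 -0.1]
screw_right [271.2 147.1] [ 0.6 -2.1]
key_green_top [257.8 197. ] [1.8 0.4]
key_red_top [206.3 199.8] [ 0.3 -1.2]
key_blue_top [153.5 200.6] [-0.3 -1.1]
27.3167 0.5812903253854835 [-0.159972    0.06604365 -0.44515599]
```

View pics/h.png

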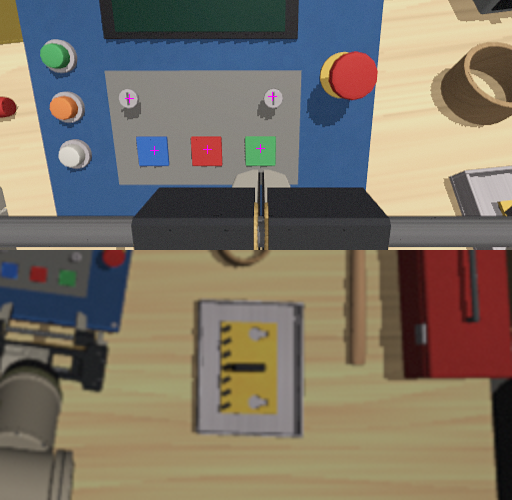

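The top crop shows the guard flat and fin up in the tray. The green key's marker is centred at (260,149). Next: press it by feel.

```bash
cat > press.py <<'E'
from fit import *
y,obs=pickle.load(open('k.pkl','rb'))
F=frame(y[3]);et=list(tool(F,-1));n=F[:,2]
key=y[:3]+F@np.array((-46,-46,3.))
at=lambda h:list(key+n*(25+h))
arm.servo_line(at(16),et,rate=80);arm.hold(.3)
b=np.array(arm.sense()['force'])
def f():
    v=F.T@(np.array(arm.sense()['force'])-b);return v
h=16.;
while h>-8:
    h-=.4;arm.servo_line(at(h),rate=12)
    if f()[2]>1.5:break
print('touch',h,f().round(2),arm.sense()['time'])
F0=f()[2];step=.1;hist=[]
while F0<20 and h>-12 and arm.sense()['time']<55:
    h-=step;arm.servo_line(at(h),rate=5);F1=f()[2];hist.append((round(h,2),round(F1,1)))
    k=max((F1-F0)/step,8.);F0=F1;step=float(np.clip((21-F0)/k*.7,.02,.25))
print(hist)
for i in range(7):
    arm.hold(.2);F1=f();print(round(arm.sense()['time'],2),F1.round(1))
    if F1[2]>24: h+=.05;arm.servo_line(at(h),rate=5)
    elif F1[2]<18: h-=.05;arm.servo_line(at(h),rate=5)
save(vision.read_camera('wrist'),'i',(130,100,386,292),2)
arm.servo_line(at(h+6),rate=15)
arm.servo_line(at(60),rate=100)
print(arm.sense()['time'],f().round(2))
E
python3 press.py
```

```text
touch 6.3999999999999915 [-1.23 -0.67  2.96] 34.525
[(6.3, np.float64(6.0)), (6.05, np.float64(8.9)), (5.8, np.float64(13.8)), (5.55, np.float64(17.0)), (5.34, np.float64(20.1))]
35.98 [-4.9 -1.8 21.2]
36.17 [-5.2 -1.6 19. ]
36.38 [-4.7 -2.2 20.5]
36.58 [-5.8 -2.1 19.1]
36.77 [-5.3 -1.8 20.6]
36.98 [-4.9 -1.9 20.7]
37.17 [-5.9 -1.  20. ]
38.4083 [ 0.09 -0.41 -0.48]
```

View pics/i.png

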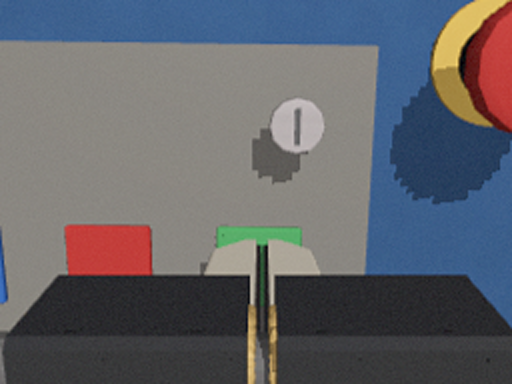

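The tips were centred on the green key (crop (260,255)), clear of red (108,250), with about 20 N held for over 1.2 s. The arm is now clear of the panel.

```bash
python3 -c "
from h import *
print(arm.hand_in())"
```

```text
the job is handed in; nothing more can be done
None
```

The job is handed in, with no verdict returned: the larger guard lies flat and fin up in the tray, and the green key was held at about 20 N (19–21 N read) for about 1.2 s, with the arm clear of the bench at 38.4 s.

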